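# Rake the loose cosmetic pencils into a snug row

## Task

Take the little rake from its stand and, touching the pencils only with the rake, comb the four scattered pencils into one snug flat row of parallel pencils against the metal stop bar in the tray; finish by leaning on the row through the rake for about a second with a light steady push (about 5 to 10 N, never 20 N). Then put the rake back upright in its stand as you found it, with the pencils still snug in their row and the bottles, jars and boxes around left alone.

Things in the scene. Friction and masses are not known exactly. Their poses are not given: they have to be found in the camera images.
- tray: White shallow tray, fixed. Origin at the centre of its underside. Inner space 124 mm along its x, 300 mm along its y; walls 5 mm thick; floor 4 mm and rim 22 mm above the underside. Pencils must end parallel to its x, against the stop bar at the +y end. At least 30 mm at the -y end starts free of pencils: room for the tines.
- tray_stop (a point): Point on the tray floor in the zone of the aluminium stop bar (12 mm thick, 14 mm tall, lying along the tray's x right across the tray, clamped rigidly), at tray y = +120 mm. The bar's setting is not measured: its face towards the tray's -y, where the row belongs, lies anywhere from tray y = +104 to +136 mm.
- pencil1: Red square-barrelled cosmetic pencil with a black cap, 12 x 12 x 100 mm, 11 to 21 g, lying flat in the tray. Origin at its centre, long axis x.
- pencil2: Blue square-barrelled cosmetic pencil with a black cap, 12 x 12 x 100 mm, 11 to 21 g, lying flat in the tray. Origin at its centre, long axis x.
- pencil3: Orange square-barrelled cosmetic pencil with a black cap, 12 x 12 x 100 mm, 11 to 21 g, lying flat in the tray. Origin at its centre, long axis x.
- pencil4: Green square-barrelled cosmetic pencil with a black cap, 12 x 12 x 100 mm, 11 to 21 g, lying flat in the tray. Origin at its centre, long axis x.
- rake: Small rake, 0.10-0.17 kg, origin at the centre of the underside of its wooden head (100 x 26 mm, 10 thick). Six 6 mm tines in a line along x, 17 mm apart (91 mm overall, gaps narrower than a pencil) reach 22 mm below the origin. Upright flat-sided handle, 26 (x) by 20 mm (y), from 10 to 72 mm above the origin; grip it low and firmly (about 50 N). Starts upright in the stand.
- stand: Black block, fixed, 135 (x) by 64 (y) by 30 mm tall, origin at the centre of its underside. A slot in its top, 105 (x) by 14 mm (y), 26 deep, takes the tines; the rake's head rests on the top, rake origin 30 mm above the stand's, x axes parallel. Left or right of the tray; a fixed clear organiser (135 x 64 x 35 mm) is on the other side.
- cream_jar: Bystander, to be left alone: white cream jar, 54 dia x 45 tall, beside the tray's far corner. Origin at the centre of its underside.
- green_bottle: Bystander, to be left alone: white bottle with green cap, 44 dia x 130 tall, beyond the tray. Origin at the centre of its underside.
- dropper: Bystander, to be left alone: amber bottle with black cap, 34 dia x 90 tall, beyond the tray. Origin at the centre of its underside.
- cream_tube: Bystander, to be left alone: white cream tube standing on its cap, 42 wide x 121 tall, beyond the tray. Origin at the centre of its underside.
- carton: Bystander, to be left alone: small white carton 90 x 50 x 50, at the left. Origin at the centre of its underside.
- blue_pot: Bystander, to be left alone: blue pot with steel cap, 48 dia x 35 tall, near the robot. Origin at the centre of its underside.
There are look-alikes about, which are no part of the job. What is shaped like the pencil3 but yellow is not meant.

How it is judged:
By the outcome, as a careful person would: the job done as asked, in the order asked, and still so for the second after the job is handed in, with the robot touching nothing.
It also fails if it takes over 72 s, if anything falls off the work surface, if the arm or the gripper's body presses on something with over 40 N, if the wrist force passes 120 N, or if a joint passes its speed limit or range.

## Robot

A 6-joint arm with a two-finger parallel gripper is mounted at the origin on the work surface. World frame = base frame: x ahead of the robot, y to its left, z up, the work surface at z = 0. Lengths are in m, angles in rad, forces in N, time in s.
With the tool pointing down it reaches from about 0.275 to 0.75 m from the base axis. Payload 10.2 kg.
Tool frame: the origin (TCP) lies where the fingers leave the gripper's body, on its centre line; the fingertips stand 64 mm ahead of it and the grasp point (between the pads) lies 45 mm ahead of it; z points along the fingers, y is the line along which they close (so a half turn about z gives the same grasp; the last joint's range is limited). The gripper opens to 88 mm and grips with 3 to 60 N. Pads are 18 mm wide; open, the fingers measure 123 mm over their backs; the gripper's body (75 mm by 187 mm) begins 45 mm behind the grasp point.
Start: joints at [-1.473, 0.313, 1.498, -0, 1.331, -0.223], TCP at [0.166, -0.498, 0.303] pointing down, gripper open.
Joint ranges: [-2.94, 2.94], [-0.97, 2.17], [0.19, 2.56], [-1.23, 4.37], [0.02, 3.11], [-2.88, 2.88]. Speed limits (rad/s): [2.39, 2.39, 3.01, 3.14, 3.14, 3.14].

## Interface

Orientations are given as a rotation vector (axis times angle).
In Python, from rig import manip, eyes gives the robot as it stands. The module is installed in compiled form; this text tells all that it offers.
- The arm moves only by the tool step_arm, never from a script. Its arguments are lists of equal length, an entry for each row: "grip": the finger opening in cm, from 0 to 8.81; "translation": the shift along the tool's x, y, z in cm, a list of three; "twist": the turn about the tool's z in rad. A call has 1 to 20 rows; each row shifts and turns the commanded pose from where the row before left it, along the tool's axes as they then stand; what a row does not reach is not made up. A row lasts 1/8 s, in which the tool goes at most 62.5 mm and 10.7 degrees, less where a joint would pass 70% of its speed; a pose out of reach is approached as far as the arm can. A call with a gripper value outside its range is refused whole. The fingers move at their own pace and stop on an object; "squeeze" is the grip in N (left out, the last holds). Time passes only in rows, so rows that do not move let the fingers close. It gives the time, the measured TCP pose, the force, the opening and the grip force at its end, in the units of the state.
- manip.sense(): the state, without advancing time (a new reading comes with each control period).
- eyes.read_camera(name): name is "side" or "top"; returns (picture, depth): 400x640x3 uint8, red, green, blue; 400x640 float32, m along the optical axis (not along the pixel's ray), 0 where there is no reading.
- eyes.camera_model(name): a dict with "intrinsics" (3x3 intrinsics, pixels), "view" (4x4, takes a point from world to camera coordinates). Camera axes: x right, y up, looking along -z (the intrinsics and any distortion apply to the point x, -y, -z); pixel columns grow to the right and rows downward; lengths in m; the calibration is good to about 2 mm. A picture is of the moment at which its call begins. camera_model takes no time and is no camera call.
- manip.finish_job(): hands the job in; it is judged then, once.
The state is a dict: "time_s": time; "joint_positions": joint angles; "qd": joint speeds; "joint_efforts": joint torques, N m; "eef_pos": TCP position; "orientation": TCP orientation; "ft_force": force on the tool from outside, world axes, zero at the start; "ft_torque": the same for the moment, N m; "opening": finger opening in m; "grip_force": force on a finger pad.
Only numpy, scipy, OpenCV 4.12 (cv2) and the standard library are available. Lean on these libraries where they do the work, as an engineer would, in place of code of your own. Each camera call takes 0.05 s, during which the arm holds its last target. There are 200 camera calls.

## Working session

There is one attempt and no reset: what is moved stays moved. The work goes in short steps, Python scripts to look and compute and a tool call to move; the robot and the scene stay as the last step left them, time stands still between calls to the robot, and variables do not carry over. Pictures are saved under pics/ and viewed, at most 10 in all, crops included, and the job is handed in when it is done.

Besides the shell and the picture viewer there is one more tool, called after "Emit:" as name(argument=value, ...) on one line, values as JSON. step_arm: Moves the arm, as the interface text tells. Its arguments: {"type":"object","properties":{"grip":{"type":"array","items":{"type":"number"}},"translation":{"type":"array","items":{"type":"array","items":{"type":"number"}}},"twist":{"type":"array","items":{"type":"number"}},"squeeze":{"type":"number"}},"required":["grip","translation","twist"]}

```bash
mkdir -p pics; cat > h.py <<'E'
import numpy as np, cv2
from rig import manip, eyes
from scipy.spatial.transform import Rotation as R
def cam(n):
    m=eyes.camera_model(n); return np.array(m["intrinsics"]),np.array(m["view"]),m
def ray(n,uv,z):
    K,V,_=cam(n); uv=np.atleast_2d(np.array(uv,float))
    d=np.c_[(uv[:,0]-K[0,2])/K[0,0],-(uv[:,1]-K[1,2])/K[1,1],-np.ones(len(uv))]
    d=d@V[:3,:3]; o=-V[:3,:3].T@V[:3,3]
    return o+d*((z-o[2])/d[:,2])[:,None]
def pts(n,depth):
    K,V,_=cam(n); v,u=np.mgrid[:400,:640]
    c=np.stack([(u-K[0,2])/K[0,0]*depth,-(v-K[1,2])/K[1,1]*depth,-depth],-1)
    return (c-V[:3,3])@V[:3,:3]
def save(n,a): cv2.imwrite(n,a[...,::-1])
E
python3 - <<'E'
from h import *
for n in("top","side"):
    p,d=eyes.read_camera(n); save(f"pics/{n}0.png",p); np.savez(f"{n}0.npz",p=p,d=d)
    K,V,m=cam(n); print(m, -V[:3,:3].T@V[:3,3])
s=manip.sense(); print(s); print(R.from_rotvec(s["orientation"]).as_matrix().round(3))
E
```

```text
{'intrinsics': array([[443.10799533,   0.        , 314.89342981],
       [  0.        , 443.10799533, 204.36062236],
       [  0.        ,   0.        ,   1.        ]]), 'view': array([[-0.00937934, -0.99992867, -0.00739431,  0.05751728],
       [ 0.98055749, -0.01064661,  0.19594299, -0.50451026],
       [-0.19600774, -0.00541273,  0.98058741, -1.13001833],
       [ 0.        ,  0.        ,  0.        ,  1.        ]])} [0.27374846 0.04602537 1.2073623 ]
{'intrinsics': array([[446.54398126,   0.        , 322.79714184],
       [  0.        , 446.54398126, 200.48893721],
       [  0.        ,   0.        ,   1.        ]]), 'view': array([[-9.58296786e-01, -2.85773302e-01,  9.43635100e-04,
         5.40256235e-01],
       [ 1.45539112e-01, -4.85195963e-01,  8.62208353e-01,
        -1.10367781e-01],
       [-2.45938280e-01,  8.26388829e-01,  5.06552925e-01,
        -9.66532921e-01],
       [ 0.00000000e+00,  0.00000000e+00,  0.00000000e+00,
         1.00000000e+00]])} [0.2960812  0.89957281 0.5842503 ]
{'time_s': 0.1, 'joint_positions': array([-1.47339581e+00,  3.13370895e-01,  1.49832345e+00,  1.32401424e-05,
        1.33100338e+00, -2.23373069e-01]), 'qd': array([-0.00057081, -0.00159774, -0.00293717,  0.00089066, -0.00090376,
       -0.00092709]), 'joint_efforts': array([ 2.05510121e-03, -4.02815723e+01, -2.52646816e+01,  6.94368314e-02,
        3.41758342e-02, -6.90213915e-05]), 'eef_pos': array([ 0.16552317, -0.49807683,  0.30224429]), 'orientation': array([-3.10018501e+00, -5.01531616e-01, -1.29376425e-04]), 'ft_force': array([-0.38850168, -0.63144517, -0.34064449]), 'ft_torque': array([-0.018501  ,  0.01867411, -0.00660743]), 'grip_force': 0.0, 'opening': 0.08784296134003451}
[[ 0.949  0.315 -0.   ]
 [ 0.315 -0.949  0.001]
 [ 0.    -0.001 -1.   ]]
```

View pics/top0.png

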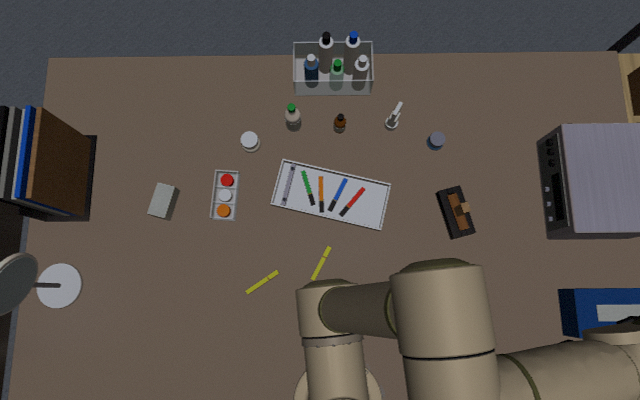

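View pics/side0.png

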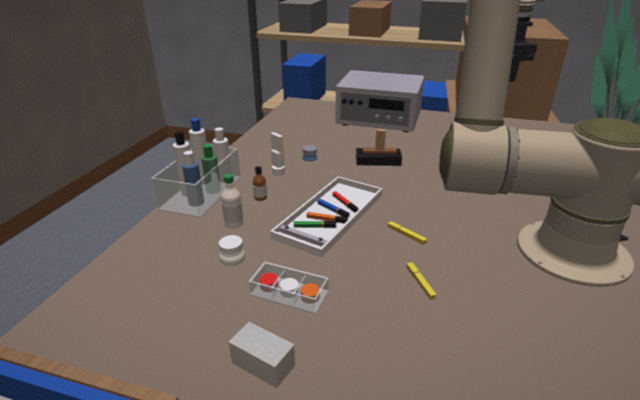

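The top view shows the tray (columns 272–390, rows 160–230), its stop bar at the left end (~288,185), the pencils between columns 303 and 365, and the rake in its stand at (457,212). The yellow decoys lie nearer the robot.

```bash
python3 - <<'E'
from h import *
a=np.load("top0.npz"); p,d=a["p"],a["d"]
P=pts("top",d)
c=cv2.resize(p[150:245,262:395],None,fx=5,fy=5,interpolation=cv2.INTER_CUBIC)
c2=cv2.resize(p[180:245,430:480],None,fx=7,fy=7,interpolation=cv2.INTER_CUBIC)
H=max(c.shape[0],c2.shape[0]); o=np.zeros((H,1100,3),np.uint8)[:, :800]
o[:c.shape[0],:c.shape[1]]=c; 
save("pics/tray.png",o[:, :665]); save("pics/stand.png",c2)
hsv=cv2.cvtColor(p,cv2.COLOR_RGB2HSV); h,s,v=cv2.split(hsv)
for z,m in [("rimz",(np.abs(P[...,2]-.022)<.003)),("bar",None)]:
    pass
# tray by brightness/low sat
m=((s<60)&(v>110)).astype(np.uint8); m[:155]=0;m[235:]=0;m[:,:265]=0;m[:,395:]=0
cn=max(cv2.findContours(cv2.morphologyEx(m,1*0+3,np.ones((9,9))),0,2)[0],key=cv2.contourArea)
# outer corners at rim
w=ray("top",cn[:,0],.022)[:,:2]*1000
(cx,cy),sz,an=cv2.minAreaRect(w.astype(np.float32)); print("tray",cx,cy,sz,an)
for nm,lo,hi in [("red",(0,8),0),("orange",(9,20),0),("green",(45,75),0),("blue",(100,125),0)]:
    m=((h>=lo[0])&(h<=lo[1])&(s>150)).astype(np.uint8); m[:165]=0;m[225:]=0;m[:,:295]=0;m[:,372:]=0
    q=cv2.findContours(m,0,2)[0]; q=max(q,key=cv2.contourArea)
    w=ray("top",q[:,0],.016)[:,:2]*1000
    r=cv2.minAreaRect(w.astype(np.float32)); print(nm,np.round(cv2.boxPoints(r)).tolist())
# handle: high z near stand
m=(P[...,2]>.06)&(P[...,2]<.2); m[:180]=0;m[245:]=0;m[:,:430]=0;m[:,480:]=0
q=P[m]; print("handle",len(q),q.mean(0),np.percentile(q[:,2],[5,50,95]))
m=(P[...,2]>.02)&(P[...,2]<.2); m[:180]=0;m[245:]=0;m[:,:430]=0;m[:,485:]=0
w=P[m][:,:2]*1000; print("stand",cv2.minAreaRect(w.astype(np.float32)))
E
```

```text
tray 541.4254150390625 9.180328369140625 (312.1028137207031, 134.92971801757812) 75.80415344238281
red [[505.0, -43.0], [553.0, -85.0], [560.0, -77.0], [511.0, -35.0]]
orange [[524.0, 33.0], [589.0, 32.0], [589.0, 40.0], [524.0, 41.0]]
green [[546.0, 72.0], [548.0, 64.0], [608.0, 82.0], [606.0, 90.0]]
blue [[524.0, -7.0], [582.0, -37.0], [586.0, -28.0], [529.0, 2.0]]
handle 138 [ 0.48250473 -0.32538323  0.09192253] [0.06607052 0.09863304 0.10322719]
stand ((486.5257568359375, -327.2840270996094), (136.104736328125, 66.75603485107422), 15.311837196350098)
```

View pics/tray.png

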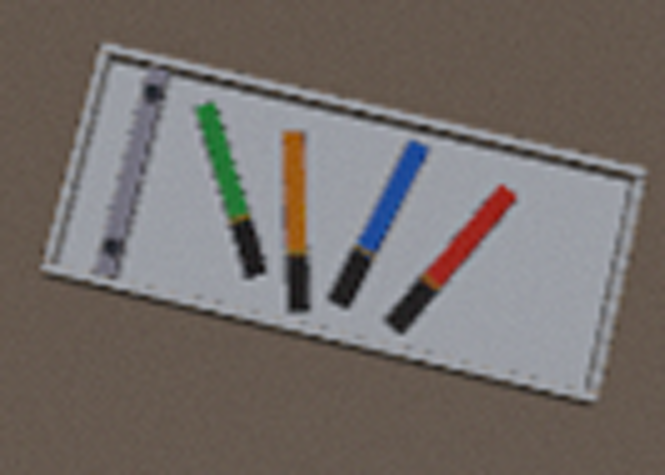

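View pics/stand.png

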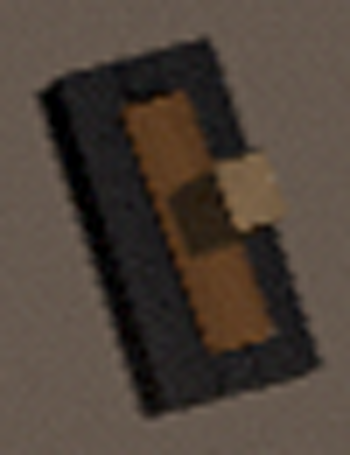

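The tray crop shows the bar's inner face running from about (167,75) to (118,272) in the crop. The pencils are well clear of the -y end. The stand crop shows the handle top at about (252,190) and the head's long edges from (125,110) to (210,350).

```bash
python3 - <<'E'
from h import *
a=np.load("top0.npz"); p,d=a["p"],a["d"]
f=lambda uv,z:ray("top",np.array(uv)/5+[262,150],z)[:,:2]*1000
g=lambda uv,z:ray("top",np.array(uv)/7+[430,180],z)[:,:2]*1000
th=np.radians(-14.2); ex=np.array([np.cos(th),np.sin(th)]); ey=np.array([-ex[1],ex[0]]); c=np.array([541.4,9.2])
T=lambda w:np.c_[(w-c)@ex,(w-c)@ey].round(1)
cor=f([[105,45],[645,172],[597,402],[42,270]],.022); print("tray corners",cor.round(1).tolist(),"mean",cor.mean(0))
for i in range(4): e=cor[(i+1)%4]-cor[i]; print(np.hypot(*e).round(1),np.degrees(np.arctan2(e[1],e[0])).round(1))
print("bar face",T(f([[167,75],[118,272]],.018)))
print("handle top",g([[222,160],[275,150],[287,215],[233,230]],.102).round(1).tolist(), g([[253,190]],.102))
hd=g([[125,110],[190,92],[272,330],[210,352]],.04); print("head",hd.round(1).tolist(),hd.mean(0))
e=hd[0]-hd[3];print(np.hypot(*e),np.degrees(np.arctan2(e[1],e[0]))); e=hd[1]-hd[2];print(np.hypot(*e),np.degrees(np.arctan2(e[1],e[0])))
E
```

```text
tray corners [[640.5, 140.2], [564.4, -157.2], [437.2, -125.9], [513.0, 174.0]] mean [538.79010671   7.80213487]
307.0 -104.4
130.9 166.2
309.4 75.8
131.9 -14.9
bar face [[ 56.3 114. ]
 [-58.6 112.7]]
handle top [[494.5, -320.7], [498.0, -340.2], [474.0, -342.7], [468.7, -322.8]] [[ 483.34558856 -331.09765071]]
head [[526.9, -305.6], [533.7, -331.0], [441.0, -355.3], [432.9, -331.3]] [ 483.64867788 -330.78369901]
97.50090035007368 15.291768571875977
95.84670878693282 14.703706277836062
```

Emit:
step_arm(grip=[8.8,8.8,8.8,8.8,8.8,8.8,8.8,8.8,8.8,8.8,8.8,8.8], translation=[[3.5,-0.6,-0.0],[3.5,-0.6,0],[3.5,-0.6,0.5],[3.5,-0.6,1],[3.5,-0.6,1],[3.5,-0.6,1],[3.5,-0.6,1],[3.5,-0.6,1],[3.5,-0.6,1],[3.5,-0.4,1],[0.4,0,1],[0,0,0]], twist=[0,0,0,0,0,0,0,0,0,0,0.059,0], squeeze=50)

```text
time_s: 1.6
eef_pos: [0.4832, -0.3311, 0.2167]
orientation: [-3.113, -0.412, 0.002]
ft_force: [0.0, 0.4, 1.5]
opening: 0.088
grip_force: 0.0
```

```bash
python3 - <<'E'
from h import *
a=np.load("side0.npz"); P=pts("side",a["d"])[110:170,350:410].reshape(-1,3)
q=P[(P[:,2]>.05)&(P[:,2]<.11)&(abs(P[:,0]-.483)<.05)&(abs(P[:,1]+.33)<.05)]
print(len(q),q.mean(0),q.min(0),q.max(0))
th=np.radians(15);print(np.percentile((q[:,:2]-[.4835,-.331])@np.array([np.cos(th),np.sin(th)]),[3,50,97]),np.percentile((q[:,:2]-[.4835,-.331])@np.array([-np.sin(th),np.cos(th)]),[3,50,97]))
E
```

```text
169 [ 0.48497504 -0.32138636  0.07922214] [ 0.47138497 -0.33764846  0.05080177] [ 0.50058353 -0.31325657  0.10318913]
[-0.00904277  0.0040256   0.01600288] [-0.00324401  0.00965929  0.01478038]
```

Emit:
step_arm(grip=[8.8,8.8,8.8,8.8,8.8,8.8,1,1,1,1,1,1,1,1], translation=[[0.1,0,3],[0,0,3],[0,0,2.5],[0,0,1.5],[0,0,0.7],[0,0,0],[0,0,0],[0,0,0],[0,0,0],[0,0,0],[0,0,0],[0,0,0],[0,0,0],[0,0,0]], twist=[0,0,0,0,0,0,0,0,0,0,0,0,0,0], squeeze=50)

```text
time_s: 3.35
eef_pos: [0.4841, -0.3312, 0.1107]
orientation: [-3.114, -0.41, 0.0]
ft_force: [0.6, 1.1, 0.1]
opening: 0.0195
grip_force: 49.9
```

Emit:
step_arm(grip=[1,1,1,1,1,1,1,1,1,1,1,1,1,1,1,1], translation=[[0,0,-1],[0,0,-2],[0,0,-2.5],[0,0,-1.5],[1,-2.2,0],[1,-2.5,0],[1,-2.5,0],[1,-2.5,0],[1,-2.5,0],[1,-2.5,0],[1,-2.5,0],[1,-3,0],[0,0,0],[0,0,0],[0,0,0],[0,0,0]], twist=[0,0,0,0,0,0,0,0,0,0,0,0,0.13,0.13,0.13,0.123])

```text
time_s: 5.35
eef_pos: [0.5085, -0.114, 0.1799]
orientation: [-3.115, 0.399, 0.003]
ft_force: [0.1, -0.4, -1.2]
opening: 0.0194
grip_force: 49.9
```

```bash
python3 - <<'E'
from h import *
p,d=eyes.read_camera("side"); save("pics/s1.png",cv2.resize(p[90:290,220:460],None,fx=3,fy=3))
s=manip.sense();print(s["eef_pos"],s["orientation"],s["ft_force"],s["time_s"])
E
```

```text
[ 0.50855203 -0.11411069  0.17991438] [-3.11447239e+00  4.06151384e-01  2.74984658e-03] [ 0.72745186 -0.6561937  -1.56443476] 5.4
```

View pics/s1.png

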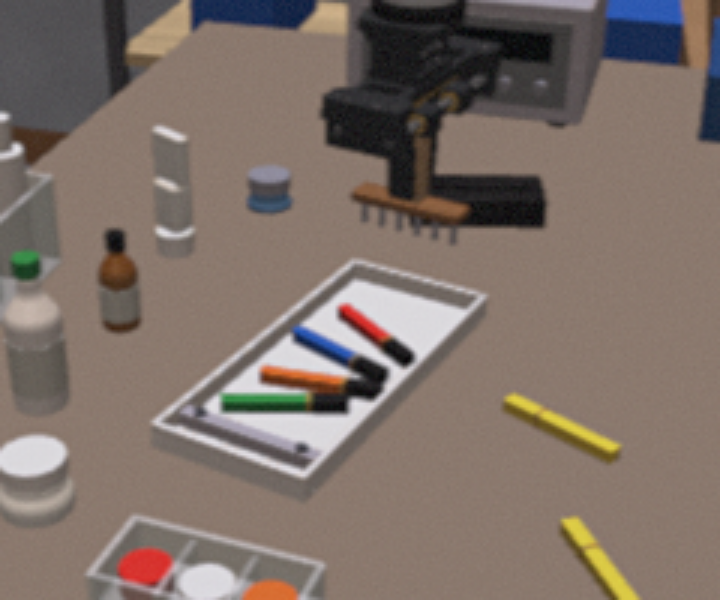

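The side view shows the rake level and parallel to the tray's end, with the -y end free below it.

Emit:
step_arm(grip=[1,1,1,1,1,1,1,1,1,1,1,1,1,1,1,1,1,1,1,1], translation=[[0,0,2],[0,0,2.5],[0,0,1.7],[0,0,0.85],[0,0,0],[0,-0.6,0],[0,-0.8,0],[0,-0.8,0],[0,-0.8,0],[0,-0.8,0],[0,-0.8,0],[0,-0.8,0],[0,-0.8,0],[0,-0.8,0],[0,-0.8,0],[0,-0.8,0],[0,-0.8,0],[0,-0.8,0],[0,-0.6,0],[0,0,0]], twist=[-0.01,0,0,0,0,0,0,0,0,0,0,0,0,0,0,0,0,0,0,0])

```text
time_s: 7.9
eef_pos: [0.535, -0.0102, 0.1102]
orientation: [-3.119, 0.377, -0.0]
ft_force: [-0.1, -0.9, -1.8]
opening: 0.02
grip_force: 49.9
```

```bash
python3 - <<'E'
from h import *
p,d=eyes.read_camera("side"); save("pics/s2.png",cv2.resize(p[140:290,250:400],None,fx=4,fy=4))
s=manip.sense();print(s["eef_pos"],s["orientation"],s["ft_force"],s["time_s"])
E
```

```text
[ 0.53494299 -0.01049084  0.11019906] [-3.11882442e+00  3.77519381e-01  9.91169087e-05] [-0.32196958  0.15504194 -1.25102783] 7.95
```

View pics/s2.png

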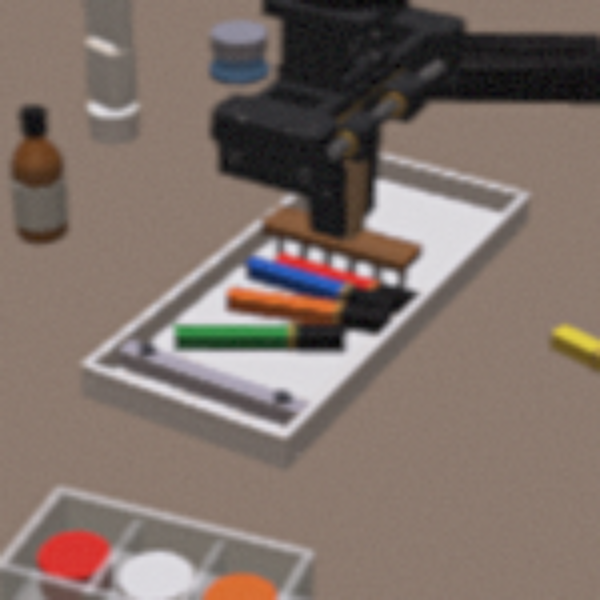

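The pencils are gathering ahead of the tines and nearly aligned. Continuing.

Emit:
step_arm(grip=[1,1,1,1,1,1,1,1,1,1,1,1,1,1], translation=[[0,-0.6,0],[0,-0.6,0],[0,-0.6,0],[0,-0.6,0],[0,-0.6,0],[0,-0.6,0],[0,-0.6,0],[0,-0.6,0],[0,-0.6,0],[0,-0.6,0],[0,-0.5,0],[0,-0.5,0],[0,-0.3,0],[0,0,0]], twist=[0.006,0,0,0,0,0,0,0,0,0,0,0,0,0])

```text
time_s: 9.7
eef_pos: [0.5528, 0.0604, 0.1102]
orientation: [-3.118, 0.387, 0.0]
ft_force: [-0.1, -1.2, -1.4]
opening: 0.0201
grip_force: 49.9
```

```bash
python3 - <<'E'
from h import *
p,d=eyes.read_camera("side"); save("pics/s3.png",cv2.resize(p[140:290,250:400],None,fx=4,fy=4))
for i in range(6): s=manip.sense();print(s["eef_pos"],s["orientation"],s["ft_force"],s["time_s"])
E
```

```text
[0.55277751 0.06022942 0.11021796] [-3.11757811e+00  3.87201020e-01 -2.07571547e-05] [-0.47523747  0.29887008 -1.22806895] 9.75
[0.55277751 0.06022942 0.11021796] [-3.11757811e+00  3.87201020e-01 -2.07571547e-05] [-0.47523747  0.29887008 -1.22806895] 9.75
[0.55277751 0.06022942 0.11021796] [-3.11757811e+00  3.87201020e-01 -2.07571547e-05] [-0.47523747  0.29887008 -1.22806895] 9.75
[0.55277751 0.06022942 0.11021796] [-3.11757811e+00  3.87201020e-01 -2.07571547e-05] [-0.47523747  0.29887008 -1.22806895] 9.75
[0.55277751 0.06022942 0.11021796] [-3.11757811e+00  3.87201020e-01 -2.07571547e-05] [-0.47523747  0.29887008 -1.22806895] 9.75
[0.55277751 0.06022942 0.11021796] [-3.11757811e+00  3.87201020e-01 -2.07571547e-05] [-0.47523747  0.29887008 -1.22806895] 9.75
```

View pics/s3.png

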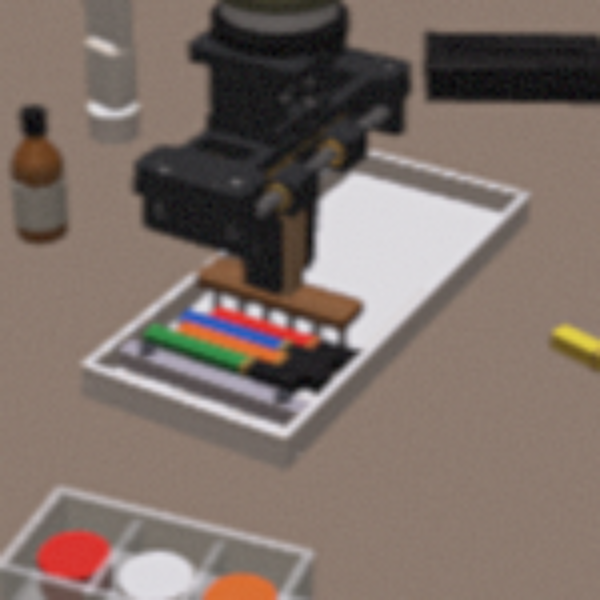

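The row is formed and nearly at the bar; now a gentle approach.

Emit:
step_arm(grip=[1,1,1,1,1,1,1], translation=[[0,-0.1,0],[0,-0.1,0],[0,-0.1,0],[0,-0.1,0],[0,-0.1,0],[0,-0.05,0],[0,0,0]], twist=[0,0,0,0,0,0,0])

```text
time_s: 10.62
eef_pos: [0.5541, 0.0656, 0.1102]
orientation: [-3.118, 0.387, -0.0]
ft_force: [0.8, 0.4, -1.2]
opening: 0.0198
grip_force: 49.9
```

Emit:
step_arm(grip=[1,1,1,1], translation=[[0,-0.05,0],[0,-0.05,0],[0,0,0],[0,0,0]], twist=[0,0,0,0])

```text
time_s: 11.12
eef_pos: [0.5544, 0.0665, 0.1103]
orientation: [-3.118, 0.387, -0.0]
ft_force: [0.0, -0.7, -2.3]
opening: 0.02
grip_force: 49.9
```

Emit:
step_arm(grip=[1,1,1], translation=[[0,-0.05,0],[0,-0.05,0],[0,0,0]], twist=[0,0,0])

```text
time_s: 11.5
eef_pos: [0.5546, 0.0675, 0.1102]
orientation: [-3.118, 0.387, -0.0]
ft_force: [-0.5, 0.3, -2.0]
opening: 0.0197
grip_force: 49.9
```

```bash
python3 - <<'E'
from h import *
p,d=eyes.read_camera("top"); save("pics/t2.png",cv2.resize(p[150:245,262:395],None,fx=5,fy=5))
p,d=eyes.read_camera("side"); save("pics/s4.png",cv2.resize(p[200:260,265:345],None,fx=8,fy=8,interpolation=cv2.INTER_CUBIC))
print(manip.sense()["ft_force"])
E
```

```text
[-0.51680735  1.13860444 -0.89723265]
```

View pics/s4.png

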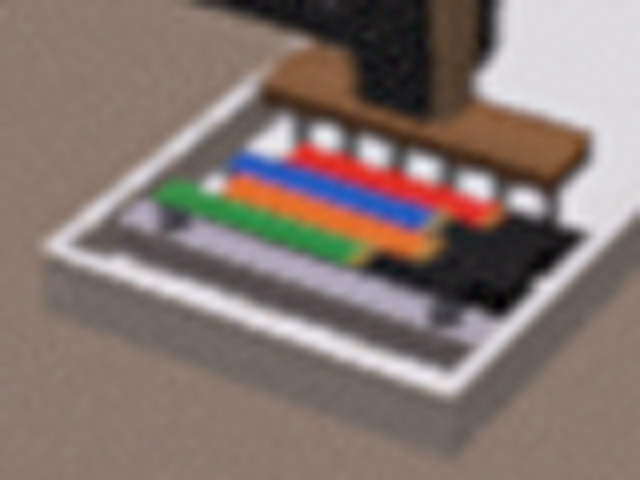

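The row is snug, with at most a sliver of gap to the bar. I'll continue in small steps, watching the force.

Emit:
step_arm(grip=[1,1,1], translation=[[0,-0.05,0],[0,-0.05,0],[0,0,0]], twist=[0,0,0])

```text
time_s: 11.98
eef_pos: [0.5549, 0.0685, 0.1102]
orientation: [-3.118, 0.387, -0.0]
ft_force: [0.1, -0.5, -0.9]
opening: 0.0194
grip_force: 49.9
```

Emit:
step_arm(grip=[1,1], translation=[[0,-0.05,0],[0,0,0]], twist=[0,0])

```text
time_s: 12.22
eef_pos: [0.555, 0.069, 0.1102]
orientation: [-3.118, 0.387, -0.0]
ft_force: [0.1, -0.5, -1.1]
opening: 0.0198
grip_force: 49.9
```

Emit:
step_arm(grip=[1,1], translation=[[0,-0.05,0],[0,0,0]], twist=[0,0])

```text
time_s: 12.48
eef_pos: [0.5551, 0.0695, 0.1102]
orientation: [-3.118, 0.387, -0.0]
ft_force: [0.8, -1.1, -1.1]
opening: 0.0197
grip_force: 49.9
```

Emit:
step_arm(grip=[1,1], translation=[[0,-0.05,0],[0,0,0]], twist=[0,0])

```text
time_s: 12.72
eef_pos: [0.5552, 0.0699, 0.1102]
orientation: [-3.118, 0.387, -0.0]
ft_force: [-0.0, -0.7, -2.1]
opening: 0.0196
grip_force: 49.9
```

Emit:
step_arm(grip=[1,1], translation=[[0,-0.05,0],[0,0,0]], twist=[0,0])

```text
time_s: 12.98
eef_pos: [0.5553, 0.0704, 0.1102]
orientation: [-3.118, 0.387, 0.0]
ft_force: [0.1, -0.1, -2.5]
opening: 0.0198
grip_force: 49.9
```

Emit:
step_arm(grip=[1,1], translation=[[0,-0.05,0],[0,0,0]], twist=[0,0])

```text
time_s: 13.22
eef_pos: [0.5555, 0.0709, 0.1102]
orientation: [-3.118, 0.387, -0.0]
ft_force: [-0.4, -0.5, -1.8]
opening: 0.0196
grip_force: 49.9
```

Emit:
step_arm(grip=[1,1], translation=[[0,-0.04,0],[0,0,0]], twist=[0,0])

```text
time_s: 13.48
eef_pos: [0.5556, 0.0713, 0.1102]
orientation: [-3.118, 0.387, -0.0]
ft_force: [-0.7, -0.3, -1.6]
opening: 0.0197
grip_force: 49.9
```

Emit:
step_arm(grip=[1,1], translation=[[0,-0.04,0],[0,0,0]], twist=[0,0])

```text
time_s: 13.72
eef_pos: [0.5557, 0.0716, 0.1102]
orientation: [-3.118, 0.387, -0.0]
ft_force: [0.9, -0.2, -1.9]
opening: 0.0195
grip_force: 49.9
```

Emit:
step_arm(grip=[1,1], translation=[[0,-0.04,0],[0,0,0]], twist=[0,0])

```text
time_s: 13.98
eef_pos: [0.5557, 0.072, 0.1102]
orientation: [3.118, -0.387, -0.0]
ft_force: [-0.8, -0.3, -1.1]
opening: 0.0195
grip_force: 49.9
```

Emit:
step_arm(grip=[1,1], translation=[[0,-0.04,0],[0,0,0]], twist=[0,0])

```text
time_s: 14.22
eef_pos: [0.5557, 0.0722, 0.1102]
orientation: [3.117, -0.387, -0.001]
ft_force: [-2.0, -3.2, 0.8]
opening: 0.0199
grip_force: 49.9
```

Emit:
step_arm(grip=[1,1], translation=[[0,-0.04,0],[0,0,0]], twist=[0,0])

```text
time_s: 14.48
eef_pos: [0.5558, 0.0724, 0.1102]
orientation: [3.117, -0.387, -0.001]
ft_force: [-3.7, -4.8, 0.7]
opening: 0.0196
grip_force: 49.9
```

Emit:
step_arm(grip=[1,1], translation=[[0,-0.04,0],[0,0,0]], twist=[0,0])

```text
time_s: 14.72
eef_pos: [0.5558, 0.0725, 0.1102]
orientation: [3.116, -0.387, -0.002]
ft_force: [-3.4, -6.4, 0.3]
opening: 0.0198
grip_force: 49.9
```

Contact: about 7 N along the tray's y. A touch more, then hold for over a second.

Emit:
step_arm(grip=[1,1,1,1,1], translation=[[0,-0.01,0],[0,0,0],[0,0,0],[0,0,0],[0,0,0]], twist=[0,0,0,0,0])

```text
time_s: 15.35
eef_pos: [0.5558, 0.0726, 0.1102]
orientation: [3.116, -0.387, -0.002]
ft_force: [-4.0, -6.8, 1.3]
opening: 0.0196
grip_force: 49.9
```

Emit:
step_arm(grip=[1,1,1,1,1,1], translation=[[0,0,0],[0,0,0],[0,0,0],[0,0,0],[0,0,0],[0,0,0]], twist=[0,0,0,0,0,0])

```text
time_s: 16.1
eef_pos: [0.5558, 0.0726, 0.1102]
orientation: [3.116, -0.387, -0.002]
ft_force: [-3.9, -7.4, 1.3]
opening: 0.0195
grip_force: 49.9
```

```bash
python3 - <<'E'
from h import *
p,d=eyes.read_camera("side"); save("pics/s5.png",cv2.resize(p[200:260,265:345],None,fx=8,fy=8,interpolation=cv2.INTER_CUBIC))
print(manip.sense()["ft_force"])
E
```

```text
[-3.69357085 -6.99204471  0.21519479]
```

View pics/s5.png

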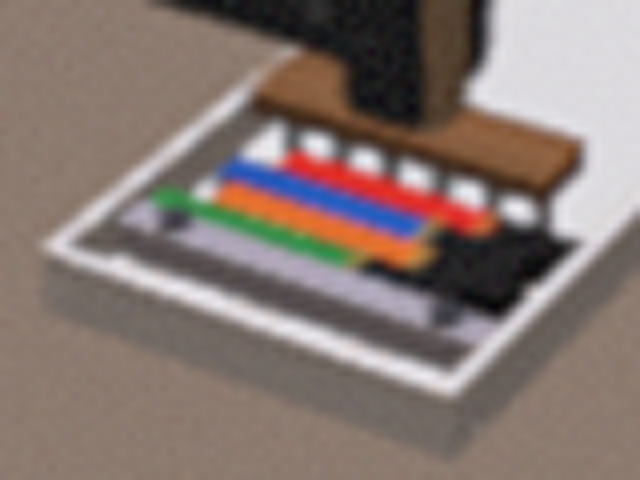

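The row is snug and flat against the bar, and the push held at about 7.5 N for over a second. Backing off, lifting and returning the rake.

Emit:
step_arm(grip=[1,1,1,1,1,1,1,1,1,1,1,1,1,1,1], translation=[[0,0.05,0],[0,0.15,0],[0,0.8,0],[0,1,0],[0,1,0],[0,0,-2],[0,0,-2.5],[0,0,-2.5],[0.2,2,0],[0.2,3,0],[0.3,3.2,0],[0.3,3.2,0],[0.3,3.2,0],[0.3,3.2,0],[0,0,0]], twist=[0,0,0,0,0,0,0,0,0,0,0,0,0,0,0])

```text
time_s: 18.02
eef_pos: [0.5202, -0.1344, 0.1802]
orientation: [3.117, -0.392, 0.0]
ft_force: [-1.0, -0.3, -2.2]
opening: 0.0197
grip_force: 49.9
```

Emit:
step_arm(grip=[1,1,1,1,1,1,1,1,1,1,1,1], translation=[[0.2,3,0],[0.2,3.2,0],[0.2,3.2,0],[0.2,3.2,0],[0.3,3.2,0],[0.2,2.5,0],[0.2,2,0],[0,0,0],[0,0,0],[0,0,0],[0,0,0],[0,0,0]], twist=[0,0,0,0,0,0,0,-0.13,-0.13,-0.13,-0.121,0])

```text
time_s: 19.52
eef_pos: [0.4857, -0.3327, 0.1802]
orientation: [-3.114, -0.412, -0.0]
ft_force: [0.7, 0.1, -1.5]
opening: 0.0199
grip_force: 49.9
```

Emit:
step_arm(grip=[1,1,1,1,1,1], translation=[[-0.12,-0.19,0],[0,0,1],[0,0,2],[0,0,1.3],[0,0,0.7],[0,0,0]], twist=[0,0,0,0,0,0])

```text
time_s: 20.27
eef_pos: [0.4839, -0.3313, 0.1299]
orientation: [-3.114, -0.413, 0.0]
ft_force: [0.0, 0.8, -1.1]
opening: 0.0196
grip_force: 49.9
```

Emit:
step_arm(grip=[1,1,1,1,1], translation=[[0,0,0.5],[0,0,0.5],[0,0,0.5],[0,0,0.2],[0,0,0]], twist=[0,0,0,0,0])

```text
time_s: 20.9
eef_pos: [0.4839, -0.3313, 0.1131]
orientation: [-3.114, -0.413, 0.0]
ft_force: [-0.3, 0.4, -1.4]
opening: 0.0198
grip_force: 49.9
```

Emit:
step_arm(grip=[1,1,1,1], translation=[[0,0,0.1],[0,0,0.1],[0,0,0.02],[0,0,0]], twist=[0,0,0,0])

```text
time_s: 21.4
eef_pos: [0.4839, -0.3313, 0.111]
orientation: [-3.114, -0.413, 0.0]
ft_force: [-0.3, -0.6, -1.3]
opening: 0.0191
grip_force: 49.9
```

Emit:
step_arm(grip=[1,3,5,8.8,8.8,8.8,8.8,8.8,8.8,8.8,8.8,8.8,8.8,8.8,8.8,8.8,8.8,8.8], translation=[[0,0,0.03],[0,0,0],[0,0,0],[0,0,0],[0,0,0],[0,0,0],[0,0,-1],[0,0,-2.5],[0,0,-3],[0,0,-3],[0,0,-3],[0,0,-3],[-3,0,-3],[-4,0,0],[-4,0,0],[-4,0,0],[-4,0,0],[0,0,0]], twist=[0,0,0,0,0,0,0,0,0,0,0,0,0,0,0,0,0,0])

```text
time_s: 23.65
eef_pos: [0.2989, -0.3814, 0.2966]
orientation: [3.114, 0.408, 0.0]
ft_force: [0.6, 0.1, -0.2]
opening: 0.0878
grip_force: 0.0
```

```bash
python3 - <<'E'
from h import *
t,d=eyes.read_camera("top"); p,ds=eyes.read_camera("side")
a=cv2.resize(t[140:250,250:490],(792,363),interpolation=cv2.INTER_CUBIC)
b=cv2.resize(p[120:160,340:420],(396,198)); c=cv2.resize(p[200:260,265:345],(396,230),interpolation=cv2.INTER_CUBIC)
o=np.zeros((595,792,3),np.uint8); o[:363]=a; o[363:561,:396]=b; o[363:593,396:]=c; save("pics/end.png",o)
P=pts("top",d); m=(P[...,2]>.09)&(P[...,2]<.115); m[:180]=0;m[245:]=0;m[:,:430]=0;m[:,480:]=0
q=P[m]; print(len(q),q.mean(0),np.percentile(q[:,2],[5,50,95])); print(manip.sense()["eef_pos"])
P0=pts("top",np.load("top0.npz")["d"]); m=(P0[...,2]>.09)&(P0[...,2]<.115); m[:180]=0;m[245:]=0;m[:,:430]=0;m[:,480:]=0; q=P0[m]; print(len(q),q.mean(0),np.percentile(q[:,2],[5,50,95]))
E
```

```text
90 [ 0.48373379 -0.32857341  0.09954657] [0.09218115 0.10027387 0.10435738]
[ 0.30061592 -0.38083699  0.29634797]
91 [ 0.48348745 -0.32751684  0.10001378] [0.09429602 0.10031784 0.10367226]
```

View pics/end.png

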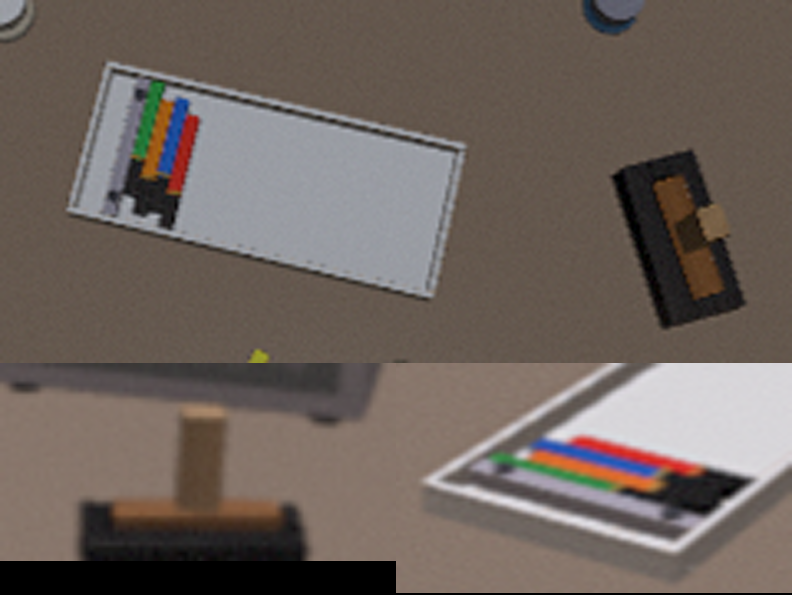

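The final view shows the four pencils parallel and snug against the bar, and the rake upright and seated in its stand. Handing in.

```bash
python3 -c "
from rig import manip
print(manip.finish_job())"
```

```text
the job is handed in; nothing more can be done
None
```

I handed in the job at about 24 s: the four pencils lie snug and parallel against the stop bar after a steady push of about 7.5 N for over a second, and the rake is back upright in its stand; I saw no bystander disturbed, though my last pictures did not cover all of them.

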